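# Free a locked centrifuge lid with the emergency release pin

### The job

The centrifuge has lost power with its lid locked down. Draw the release pin from the tool rack, push it down through the access hole in the front deck - feel lightly for the guide hole in the latch plate underneath, which is always a few millimetres out of line - and press until the latch trips and the lid springs right open; then hang the pin back in the tool rack. The plate and latch bend easily, so never bear on the centrifuge with the pin harder than 40 N, and leave everything else on the bench as it stands.

Things in the scene. Friction and masses are not known exactly. Their poses are not given: they have to be found in the camera images.
- pin_grip (a point): Centre of the release pin's grip: plain straight dark cylinder, 16 mm diameter, 50 mm tall, upright, z axis up along the pin (loose, 35 to 60 g). A straight steel rod 5 mm thick, 80 mm long, flat-ended, points down from it on the same axis. The pin hangs in the rack, rod through a hole, underside of the grip (25 mm below this point) on the rack's top plate. Which of the four holes varies.
- pin_tip (a point): Flat end of the pin's rod, on its axis, 105 mm below pin_grip.
- rack: Fixed aluminium tool rack, 90 (x) x 210 (y) x 95 mm (z); origin at the centre of its underside, on the bench. Top plate 70 x 210 x 8 mm, its top face 95 mm up, with four 11 mm through holes in a row at y = -75, -25, 25, 75 mm, x = 0, each with one tool. Below the plate it is open, 81 mm clear, down to a 6 mm base plate.
- centrifuge: Fixed off-white bench centrifuge, 280 (x) x 230 (y) x 130 mm (z) without lid; origin at the centre of its underside, x to its back (hinge), y to its left, z up. Flat front deck 130 mm up with display and keypad, and the access hole between them. The lid (28 mm thick, 200 mm wide) lies on top from 40 mm behind the access hole's centre to the back.
- release_hole (a point): Centre of the access hole at the deck's top face: 18 mm diameter, in a flat dark rubber ring 25 mm across; deck 4 mm thick. 14 mm below the deck's top face lies the top of the latch plate (rigid, 4 mm thick) with a guide hole of 7.5 mm diameter for the pin. The guide hole's centre is 2.8 to 4.2 mm off this point in an unknown direction, different each time: to be felt.
- lid (a joint): Opening angle of the lid, rad: 0 locked shut, 1.15 fully open. The latch lever lies under the guide hole, 30 mm below the deck's top face. Pushed down with the pin it resists with about 4 to 7 N, trips after 5 to 7 mm and meets a hard stop after 9 to 11 mm. When it trips, a strut swings the lid up and back by itself, away from the hole, within about 2 s.
- nut_driver: Bystander hanging in the rack: fat dark grip, 27 mm diameter, 58 mm tall. Origin on its axis at the top plate's top face.
- screwdriver: Bystander hanging in the rack: waisted dark grip, 23 mm diameter, 60 mm tall. Origin on its axis at the top plate's top face.
- hook_pick: Bystander hanging in the rack: short dark grip, 16 mm diameter, 36 mm tall. Origin on its axis at the top plate's top face.
- beaker: Bystander: glass beaker, 64 mm diameter, 85 mm tall, origin under its centre.
- solvent: Bystander: amber bottle, 72 mm diameter, 170 mm tall, origin under its centre.
- jar: Bystander: clear jar with white cap, 60 mm diameter, 75 mm tall, origin under its centre.
- vial0: Bystander: small glass vial, 12 mm diameter, 33 mm tall, origin under its centre.
- vial1: Bystander: small glass vial, 12 mm diameter, 33 mm tall, origin under its centre.
There are look-alikes about, which are no part of the job. Leave any green or purple look-alike of the rack alone.

How it is judged:
By the outcome, as a careful person would: the job done as asked, in the order asked, and still so for the second after the job is handed in, with the robot touching nothing.
It also fails if it takes over 72 s, if anything falls off the work surface, if the arm or the gripper's body presses on something with over 40 N, if the wrist force passes 120 N, or if a joint passes its speed limit or range.

### The arm

A 7-joint arm with a two-finger parallel gripper is mounted at the origin on the work surface. World frame = base frame: x ahead of the robot, y to its left, z up, the work surface at z = 0. Lengths are in m, angles in rad, forces in N, time in s.
With the tool pointing down it reaches from about 0.4 to 0.85 m from the base axis. Payload 10.4 kg.
Tool frame: the origin (TCP) lies at the centre of the arm's flange, where the gripper is bolted on; the fingertips stand 173 mm ahead of it and the grasp point (between the pads) lies 155 mm ahead of it (manip.nose_length is the distance from the TCP to the fingertips, in m); z points along the fingers, x is the direction in which the jaws open and shut, and the axes are right-handed (so a half turn about z gives the same grasp; the last joint's range is limited). The gripper opens to 85 mm and grips with 20 to 120 N. Pads are 22 mm wide; open, the fingers measure 114 mm over their backs; the gripper's body (76 mm by 85 mm) begins 54 mm behind the grasp point. The pads swing forward as they close: fully open they stand 13 mm farther back than shut.
Start: joints at [-1.143, 0.332, -0.065, 1.46, 0.022, 1.35, -0.088], TCP at [0.272, 0.563, 0.405] pointing down, gripper open.
Joint ranges: [-2.6, 2.6], [-0.5, 2.12], [-1.47, 1.34], [0.16, 2.42], [-1.27, 4.41], [0.06, 2.06], [-2.6, 2.6]. Speed limits (rad/s): [2.22, 2.22, 2.79, 2.79, 3.14, 3.14, 3.14].

### API

Orientations are given as a unit quaternion [x, y, z, w].
In Python, from workcell import status, cams, order, manip gives the robot as it stands.
- The arm moves only by the tool servo_tool, never from a script. Its argument "motion" is a list that holds one entry, the list of rows, each a list of 6 numbers: the shift along the tool's x, y, z in units of 50 mm (1.0 is 50 mm), then the turn, a rotation vector about the tool's x, y, z in units of 5 degrees (1.0 is 5 degrees). In form: [[[x, y, z, ax, ay, az], ...]]. A call has 1 to 12 rows; each row shifts and turns the pose as measured when the row begins, along the tool's axes as they then stand; what a row does not reach is not made up. A row lasts 1/10 s, in which the tool goes at most 50 mm and 8.59 degrees, less where a joint would pass 70% of its speed; a pose out of reach is approached as far as the arm can. A call is refused whole if a number of a shift passes 1 or a number of a turn 1, either way. A call with a gripper value outside its range is refused whole. "jaw" is the closure in counts, from 0 (fully open) to 255 (shut), set as the call begins (left out, the last holds). The fingers move at their own pace and stop on an object; "force" is the grip in N (left out, the last holds). Time passes only in rows, so rows that do not move let the fingers close. It gives the time, the measured TCP pose, the force and the opening at its end, in the units of the state.
- status.get_obs(): the state, without advancing time (a new reading comes with each control period).
- cams.camera(name): name is "scene" or "top"; returns a dict with "color" (420x560x3 uint8, red, green, blue), "vertical_fov" (degrees; the focal length in pixels is half the picture's height over the tangent of half this angle, whatever the lens; pixels are square), "cx", "cy" (the principal point, pixels), "k1" (the pictures are not rectified: a ray, as slopes to the right and down, at radius r is drawn at 1 + k1 r^2 times it, then the intrinsics apply), "extrinsics" (4x4, takes a point from camera to world coordinates). Camera axes: x right, y down, z forward; pixel columns grow to the right and rows downward; lengths in m; the calibration is good to about 2 mm. A picture is of the moment at which its call begins. There is no depth.
- order.hand_in(): hands the job in, once; it reports no verdict.
The state is a dict: "clock": time; "joint_pos": joint angles; "joint_velocities": joint speeds; "tau": joint torques, N m; "position": TCP position; "ee_rot": TCP orientation; "ft_force": force on the tool from outside, world axes, zero at the start; "torque": the same for the moment, N m; "grip_width": opening from 0.0 (shut) to 1.0 (fully open).
Only numpy, scipy, OpenCV 4.12 (cv2) and the standard library are available. Lean on these libraries where they do the work, as an engineer would, in place of code of your own. Each camera call takes 0.05 s, during which the arm holds its last target.

## Working session

There is one attempt and no reset: what is moved stays moved. The work goes in short steps, Python scripts to look and compute and a tool call to move; the robot and the scene stay as the last step left them, time stands still between calls to the robot, and variables do not carry over. Pictures are saved under pics/ and viewed, and the job is handed in when it is done.

Besides the shell and the picture viewer there is one more tool, called after "Call:" by a JSON object that holds its "fn" and its "kwargs". servo_tool: Moves the arm, as the interface text tells. Its arguments: {"type":"object","properties":{"motion":{"type":"array","items":{"type":"array","items":{"type":"array","items":{"type":"number"}}}},"jaw":{"type":"number"},"force":{"type":"number"}},"required":["motion"]}

```bash
ls; mkdir -p pics; python3 - <<'E'
from workcell import status, cams, manip
import cv2,numpy as np
print(status.get_obs()); print(manip.nose_length)
for n in("scene","top"):
    c=cams.camera(n); cv2.imwrite(f"pics/{n}0.png",c["color"][:,:,::-1])
    np.save(f"{n}.npy",c["color"]); print(n,{k:v for k,v in c.items() if k!="color"})
E
```

```text
pics
{'clock': 0.0, 'joint_pos': array([-1.14261236,  0.3328619 , -0.06470579,  1.46094656,  0.02158771,
        1.34987377, -0.08848325]), 'joint_velocities': array([ 1.54613727e-04, -6.72093049e-05, -2.75255543e-04,  1.44463911e-03,
       -6.81176181e-04, -1.22637502e-03,  8.06347777e-04]), 'tau': array([-5.55849620e-04, -6.25451517e+01,  4.89063410e-02, -3.91603518e+01,
        1.62366912e-02,  9.87934414e-03, -1.05173282e-05]), 'position': array([0.27222852, 0.56245599, 0.40391949]), 'ee_rot': array([ 8.47240832e-01,  5.31208515e-01, -5.77040141e-04,  3.91494509e-04]), 'ft_force': array([ 0.04459622, -0.31878242,  0.09601169]), 'torque': array([-0.00877362, -0.0421438 , -0.07983342]), 'grip_width': 0.9990936670764937}
0.1734
scene {'vertical_fov': 53.63307965369726, 'cx': 279.34857895075174, 'cy': 212.13372724241788, 'k1': -0.0966481109252064, 'extrinsics': array([[ 0.58533685,  0.47235046, -0.65898848,  1.35398303],
       [ 0.81057986, -0.35943013,  0.46235297, -0.53207073],
       [-0.01846767, -0.80479502, -0.59326547,  0.85913103],
       [ 0.        ,  0.        ,  0.        ,  1.        ]])}
top {'vertical_fov': 42.30910264985172, 'cx': 282.72000930115786, 'cy': 218.26726385557404, 'k1': 0.05467209828294724, 'extrinsics': array([[-0.02866493, -0.98926145,  0.14331823,  0.23582145],
       [-0.9994905 ,  0.03037951,  0.00978904,  0.02957564],
       [-0.01403786, -0.1429646 , -0.98962824,  1.96554163],
       [ 0.        ,  0.        ,  0.        ,  1.        ]])}
```

View pics/scene0.png

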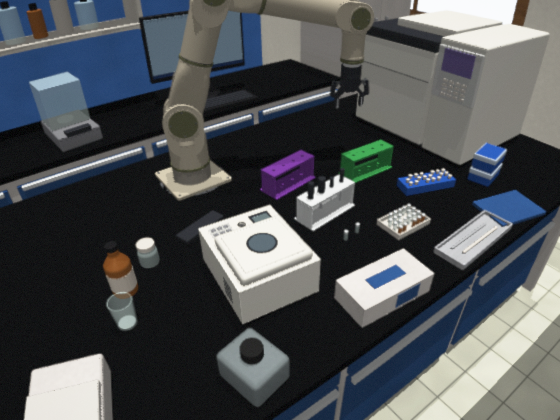

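View pics/top0.png

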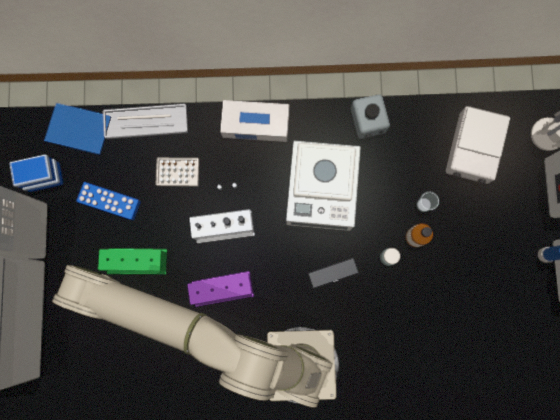

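The scene view shows the silver rack at (325,198) and the centrifuge at (258,258). In the top view they are at (222,224) and (323,185). The purple and green look-alike racks are separate.

```bash
cat > h.py <<'E'
import numpy as np,cv2
from workcell import cams
P={}
def load(n):
    c=cams.camera(n); return c
def prm(c):
    f=210/np.tan(np.radians(c["vertical_fov"])/2)
    return f,c["cx"],c["cy"],c["k1"],np.array(c["extrinsics"])
def ray(c,uv):
    f,cx,cy,k,E=prm(c); d=np.array([(uv[0]-cx)/f,(uv[1]-cy)/f]); x=d.copy()
    for _ in range(30): x=d/(1+k*(x@x))
    v=E[:3,:3]@np.array([x[0],x[1],1]); return E[:3,3],v/np.linalg.norm(v)
def onz(c,uv,z):
    o,v=ray(c,uv); return o+v*(z-o[2])/v[2]
def proj(c,p):
    f,cx,cy,k,E=prm(c); q=E[:3,:3].T@(np.array(p)-E[:3,3]); s=q[:2]/q[2]; s=s*(1+k*(s@s)); return np.array([s[0]*f+cx,s[1]*f+cy])
def tri(c1,a,c2,b):
    o1,v1=ray(c1,a);o2,v2=ray(c2,b)
    A=np.stack([v1,-v2],1); t=np.linalg.lstsq(A,o2-o1,rcond=None)[0]
    p,q=o1+t[0]*v1,o2+t[1]*v2; return (p+q)/2,np.linalg.norm(p-q)
E
python3 - <<'E'
import numpy as np,cv2
a=np.load("scene.npy");b=np.load("top.npy")
def crop(im,x,y,w,h,s,n): cv2.imwrite(n,cv2.resize(im[y:y+h,x:x+w,::-1],None,fx=s,fy=s,interpolation=cv2.INTER_CUBIC))
crop(a,290,165,75,65,8,"pics/c_rack_s.png")
crop(b,185,200,75,50,8,"pics/c_rack_t.png")
crop(a,195,200,130,70,6,"pics/c_cen_s.png")
crop(b,280,190,85,45,8,"pics/c_cen_t.png")
E
```

```text
(no output)
```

View pics/c_rack_s.png

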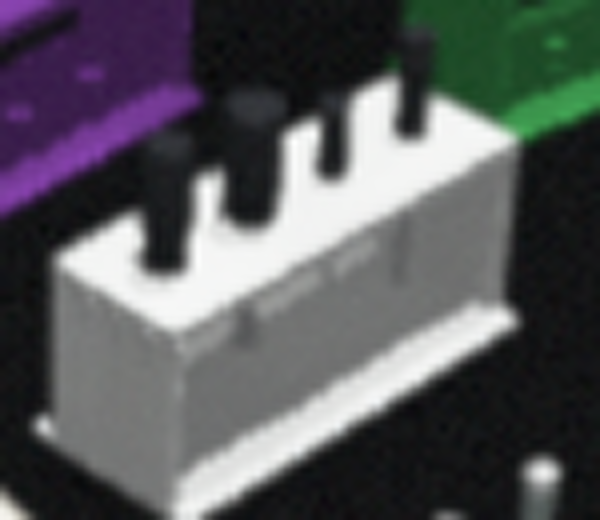

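View pics/c_rack_t.png

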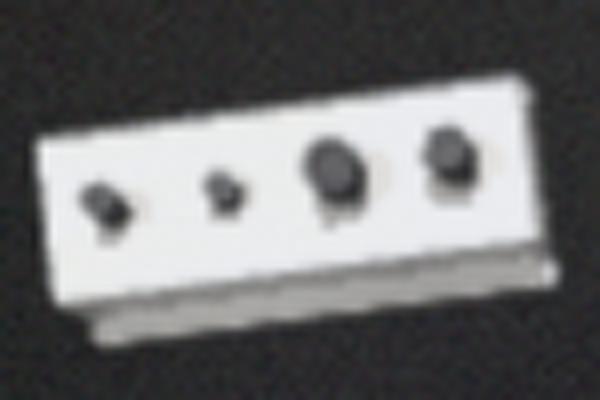

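View pics/c_cen_s.png

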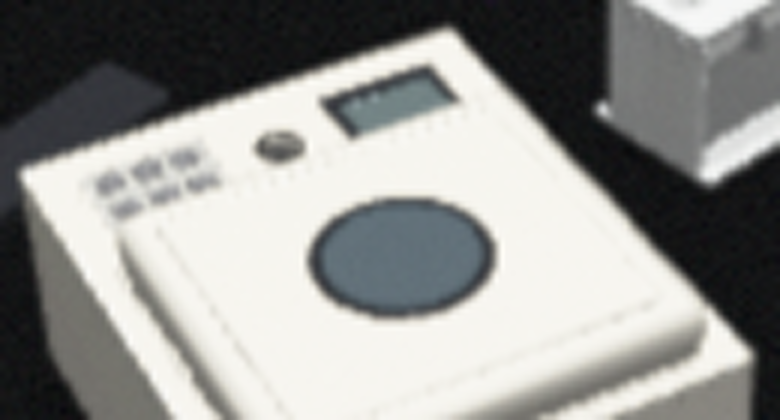

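View pics/c_cen_t.png

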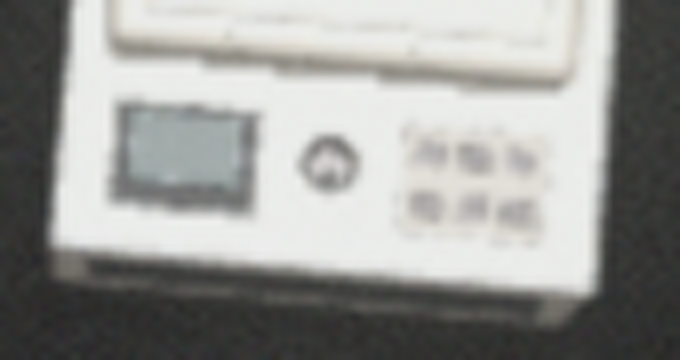

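Candidates for the pin in the silver rack, by scene pixel:
- Fat grip at (321,184): nut driver.
- Waisted grip at (311,190): screwdriver.
- Short grip at (331,182): hook pick.
- Tall, thin, straight grip at (341,175), top view (198,226): the pin.

The purple and green racks are decoys. Next I measure.

```bash
python3 - <<'E'
from h import *
s=load("scene");t=load("top")
# rack plate top in top view: bright mask
b=t["color"];g=b.min(2)
m=np.zeros(g.shape,np.uint8); m[200:250,185:262]=(g[200:250,185:262]>195)*255
m=cv2.morphologyEx(m,cv2.MORPH_CLOSE,np.ones((9,9)))
cs,_=cv2.findContours(m,cv2.RETR_EXTERNAL,cv2.CHAIN_APPROX_NONE);c=max(cs,key=cv2.contourArea)[:,0,:].astype(float)
w=np.array([onz(t,p,0.095)[:2] for p in c])
r=cv2.minAreaRect(w.astype(np.float32)*1000);print("rack top",r,cv2.boxPoints(r).tolist())
# scene: plate top
a=s["color"];g=a.min(2)
m=np.zeros(g.shape,np.uint8); m[165:208,294:360]=(g[165:208,294:360]>190)*255
m=cv2.morphologyEx(m,cv2.MORPH_CLOSE,np.ones((9,9)))
cs,_=cv2.findContours(m,cv2.RETR_EXTERNAL,cv2.CHAIN_APPROX_NONE);c=max(cs,key=cv2.contourArea)[:,0,:].astype(float)
w=np.array([onz(s,p,0.095)[:2] for p in c])
r=cv2.minAreaRect(w.astype(np.float32)*1000);print("rack scene",r,cv2.boxPoints(r).tolist())
print("pin base scene",onz(s,(290+410/8,165+130/8),.095),"top",onz(s,(290+417/8,165+36/8),.145))
print("pin top from top",onz(t,(185+96/8,200+194/8),.145),"base",onz(t,(185+121/8,200+213/8),.095))
# ring
def ring(c,x,y,R):
    g=c["color"][y-R:y+R+1,x-R:x+R+1].astype(float).mean(2)
    wt=np.clip(225-g,0,None); 
    yy,xx=np.mgrid[y-R:y+R+1,x-R:x+R+1]; return (wt*xx).sum()/wt.sum(),(wt*yy).sum()/wt.sum(),g.astype(int)
p=ring(s,241,224,6);q=ring(t,321,210,6);print(p,q)
print(onz(s,p[:2],.13),onz(t,q[:2],.13),tri(s,p[:2],t,q[:2]))
E
```

```text
rack top ((495.03179931640625, 265.3322448730469), (68.63138580322266, 208.7850341796875), 5.93720006942749) [[450.10198974609375, 365.615234375], [471.6983642578125, 157.95013427734375], [539.9616088867188, 165.04925537109375], [518.365234375, 372.71435546875]]
rack scene ((495.6256103515625, 262.0374755859375), (69.49671173095703, 208.93838500976562), 5.596409320831299) [[450.85498046875, 362.62005615234375], [471.23077392578125, 154.67755126953125], [540.396240234375, 161.45489501953125], [520.0204467773438, 369.39739990234375]]
pin base scene [0.48905121 0.33786178 0.095     ] top [0.49279912 0.33379446 0.145     ]
pin top from top [0.4879186  0.33843052 0.145     ] base [0.48617281 0.33610082 0.095     ]
(np.float64(241.11484743350238), np.float64(224.24446223645583), array([[244, 243, 243, 243, 243, 243, 243, 243, 243, 243, 243, 243, 240],
       [243, 243, 243, 243, 243, 243, 243, 244, 243, 243, 243, 244, 243],
       [243, 243, 243, 243, 242, 241, 241, 241, 241, 243, 243, 244, 243],
       [243, 243, 243, 239, 227, 224, 215, 214, 220, 234, 242, 243, 243],
       [243, 242, 23
[... 1134 characters left out ...]
170, 221, 234, 235],
       [235, 231, 184, 163, 200, 206, 202, 205, 170, 171, 222, 234, 235],
       [235, 231, 200, 162, 190, 179, 167, 196, 168, 179, 223, 234, 235],
       [236, 234, 228, 185, 163, 138, 140, 171, 159, 201, 228, 234, 235],
       [235, 235, 233, 213, 183, 160, 159, 173, 193, 223, 234, 234, 235],
       [234, 235, 234, 232, 230, 216, 214, 225, 231, 234, 234, 234, 235],
       [235, 235, 235, 234, 235, 233, 232, 233, 235, 235, 234, 235, 235],
       [235, 234, 235, 235, 234, 234, 235, 235, 235, 235, 235, 235, 234]]))
[ 0.52517802 -0.08490789  0.13      ] [ 0.52673329 -0.08326591  0.13      ] (array([ 0.526158  , -0.08420161,  0.13044062]), np.float64(0.0021744155048131573))
```

```bash
cat > go.py <<'E'
import sys,numpy as np
from workcell import status
from scipy.spatial.transform import Rotation as R
o=status.get_obs();p=o["position"];r=R.from_quat(o["ee_rot"])
X=r.as_matrix();yaw=np.degrees(np.arctan2(X[1,0],X[0,0]))
print("t",round(o["clock"],2),"p",p.round(4),"yaw",yaw.round(2),"tilt z",X[:,2].round(4),"f",o["ft_force"].round(2),"tq",o["torque"].round(3),"w",round(o["grip_width"],3))
if len(sys.argv)>3:
    g=np.array([float(v) for v in sys.argv[1:4]]); d=X.T@(g-p)/0.05
    print("shift units",d.round(3))
    y=float(sys.argv[4]) if len(sys.argv)>4 else yaw
    c,s=np.cos(np.radians(y)),np.sin(np.radians(y))
    T=np.array([[c,s,0],[s,-c,0],[0,0,-1]]).T
    print("turn units",(np.degrees((r.inv()*R.from_matrix(T)).as_rotvec())/5).round(3))
E
python3 go.py 0.489 0.337 0.404 5.9
python3 - <<'E'
from h import *
t=load("top");f=np.mean([load("top")["color"].astype(float) for _ in range(6)],0)
cv2.imwrite("pics/hole_avg.png",cv2.resize(f[200:221,311:332,::-1].astype(np.uint8),None,fx=24,fy=24,interpolation=cv2.INTER_CUBIC))
print(f.mean(2)[205:216,315:328].astype(int))
E
```

```text
t 0.2 p [0.2722 0.5625 0.4043] yaw 64.17 tilt z [-3.e-04 -7.e-04 -1.e+00] f [-0.46  0.57 -0.17] tq [ 0.079 -0.054  0.047] w 0.998
shift units [-2.171  5.867  0.007]
turn units [5.0000e-03 8.0000e-03 1.1655e+01]
[[235 234 235 235 234 233 233 233 234 235 235 235 234]
 [235 235 235 232 222 217 216 218 229 234 235 235 234]
 [235 235 233 219 171 141 136 148 205 228 234 235 235]
 [235 234 225 178 132 155 146 128 143 207 230 234 235]
 [235 232 206 159 163 198 184 169 140 169 222 234 235]
 [235 231 185 164 199 206 203 205 169 169 221 234 234]
 [235 232 199 161 190 178 168 195 167 179 223 234 235]
 [235 234 228 184 163 139 140 171 160 202 228 234 235]
 [235 234 233 214 185 161 158 173 193 223 233 234 234]
 [235 234 234 233 229 217 213 225 230 234 235 234 234]
 [234 235 234 234 234 233 233 234 234 234 235 234 235]]
```

View pics/hole_avg.png

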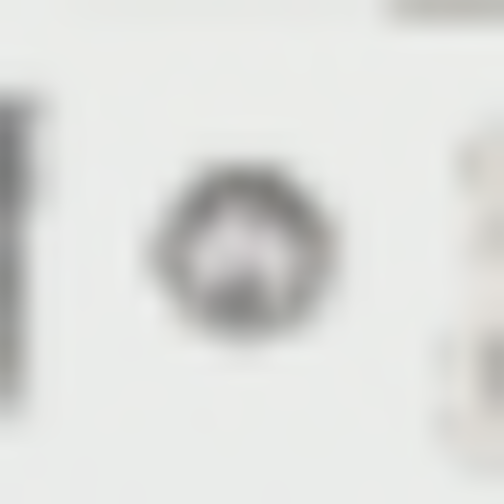

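Call:
{"fn": "servo_tool", "kwargs": {"motion": [[[0, 0, 0, 0, 0, 0.97], [0, 0, 0, 0, 0, 0.97], [0, 0, 0, 0, 0, 0.97], [0, 0, 0, 0, 0, 0.97], [0, 0, 0, 0, 0, 0.97], [0, 0, 0, 0, 0, 0.97], [0, 0, 0, 0, 0, 0.97], [0, 0, 0, 0, 0, 0.97], [0, 0, 0, 0, 0, 0.97], [0, 0, 0, 0, 0, 0.97], [0, 0, 0, 0, 0, 0.97], [0, 0, 0, 0, 0, 0.97]]], "jaw": 0, "force": 60}}

```text
clock: 1.75
position: [0.2723, 0.5625, 0.405]
ee_rot: [0.999, 0.032, -0.0, -0.0]
ft_force: [0.4, 0.1, -0.1]
grip_width: 1.003
```

```bash
python3 go.py 0.489 0.337 0.404 5.9
```

```text
t 1.75 p [0.2723 0.5625 0.405 ] yaw 3.68 tilt z [-1.e-04  5.e-04 -1.e+00] f [ 0.39  0.08 -0.1 ] tq [-0.007 -0.003  0.019] w 1.003
shift units [4.036 4.779 0.017]
turn units [-0.006  0.    -0.443]
```

The averaged hole crop shows the ring centred at about (320.6,209.9), with a dark spot below it at (320.6,211.9). That hints the guide hole lies towards −x, to be confirmed by feel. Now I move above the pin.

Call:
{"fn": "servo_tool", "kwargs": {"motion": [[[0.67, 0.8, 0, 0, 0, -0.44], [0.67, 0.8, 0, 0, 0, 0], [0.67, 0.8, 0, 0, 0, 0], [0.67, 0.8, 0, 0, 0, 0], [0.67, 0.8, 0, 0, 0, 0], [0.67, 0.8, 0, 0, 0, 0], [0, 0, 0, 0, 0, 0]]]}}

```text
clock: 2.45
position: [0.4893, 0.3473, 0.4043]
ee_rot: [0.999, 0.052, 0.0, -0.001]
ft_force: [-1.2, -0.3, -0.8]
grip_width: 1.0
```

```bash
python3 go.py 0.489 0.337 0.28 5.9
```

```text
t 2.45 p [0.4893 0.3473 0.4043] yaw 6.02 tilt z [ 4.0e-04  1.7e-03 -1.0e+00] f [-1.21 -0.3  -0.82] tq [-0.015  0.017 -0.023] w 1.0
shift units [-0.028  0.208  2.486]
turn units [-0.019 -0.007  0.023]
```

Call:
{"fn": "servo_tool", "kwargs": {"motion": [[[-0.03, 0.21, 0, 0, 0, 0], [0, 0, 0.4, 0, 0, 0], [0, 0, 0.4, 0, 0, 0], [0, 0, 0, 0, 0, 0]]]}}

```text
clock: 2.85
position: [0.4885, 0.3349, 0.3641]
ee_rot: [0.999, 0.052, 0.001, -0.001]
ft_force: [-0.3, -0.8, -1.0]
grip_width: 1.0
```

```bash
python3 go.py 0.489 0.337 0.28 5.9; python3 - <<'E'
from h import *
s=load("scene");t=load("top")
cv2.imwrite("pics/s1.png",cv2.resize(s["color"][80:230,280:400,::-1],None,fx=4,fy=4,interpolation=cv2.INTER_CUBIC))
cv2.imwrite("pics/t1.png",cv2.resize(t["color"][170:270,160:280,::-1],None,fx=5,fy=5,interpolation=cv2.INTER_CUBIC))
E
```

```text
t 2.85 p [0.4885 0.3349 0.3641] yaw 5.95 tilt z [ 0.0014  0.0027 -1.    ] f [-0.25 -0.85 -0.95] tq [0.019 0.015 0.01 ] w 1.0
shift units [ 0.011 -0.037  1.682]
turn units [-0.029 -0.019  0.011]
```

View pics/s1.png

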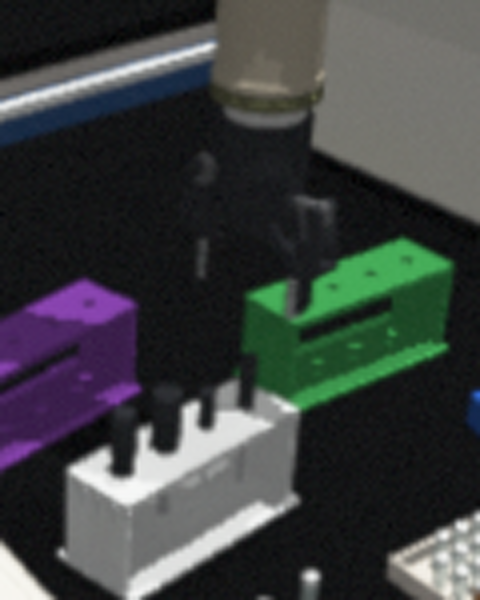

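The fingertips at crop (202,270) and (297,310) straddle the pin at (248,380). I descend.

Call:
{"fn": "servo_tool", "kwargs": {"motion": [[[0.01, -0.04, 0.34, -0.03, -0.02, 0], [0, 0, 0.34, 0, 0, 0], [0, 0, 0.34, 0, 0, 0], [0, 0, 0.34, 0, 0, 0], [0, 0, 0.25, 0, 0, 0], [0, 0, 0, 0, 0, 0]]]}}

```text
clock: 3.55
position: [0.489, 0.341, 0.2857]
ee_rot: [0.999, 0.054, 0.004, -0.003]
ft_force: [-0.7, 0.2, 0.6]
grip_width: 0.998
```

```bash
python3 go.py 0.489 0.337 0.28 5.9
```

```text
t 3.55 p [0.489  0.341  0.2857] yaw 6.21 tilt z [ 0.0069  0.0069 -1.    ] f [-0.75  0.17  0.64] tq [ 0.025  0.059 -0.019] w 0.998
shift units [-0.009  0.08   0.114]
turn units [-0.07  -0.086  0.063]
```

Call:
{"fn": "servo_tool", "kwargs": {"motion": [[[0, 0.08, 0.1, -0.07, -0.08, 0.06], [0, 0, 0, 0, 0, 0]]]}}

```text
clock: 3.75
position: [0.4896, 0.3371, 0.2812]
ee_rot: [0.999, 0.052, 0.0, -0.0]
ft_force: [-0.6, 0.6, 0.6]
grip_width: 1.005
```

```bash
python3 go.py 0.489 0.337 0.28 5.9
```

```text
t 3.75 p [0.4896 0.3371 0.2812] yaw 5.91 tilt z [ 8.e-04  1.e-04 -1.e+00] f [-0.61  0.63  0.59] tq [-0.026 -0.042 -0.016] w 1.005
shift units [-0.013  0.001  0.024]
turn units [ 0.    -0.009  0.003]
```

Call:
{"fn": "servo_tool", "kwargs": {"motion": [[[0, 0, 0, 0, 0, 0], [0, 0, 0, 0, 0, 0], [0, 0, 0, 0, 0, 0], [0, 0, 0, 0, 0, 0], [0, 0, 0, 0, 0, 0], [0, 0, 0, 0, 0, 0], [0, 0, 0, 0, 0, 0], [0, 0, 0, 0, 0, 0]]], "jaw": 255, "force": 60}}

```text
clock: 4.55
position: [0.49, 0.3374, 0.2834]
ee_rot: [0.999, 0.052, 0.001, -0.001]
ft_force: [-0.5, 0.4, 0.4]
grip_width: 0.17
```

```bash
python3 go.py 0.489 0.337 0.28 5.9;python3 - <<'E'
from h import *
s=load("scene");t=load("top")
cv2.imwrite("pics/s2.png",cv2.resize(s["color"][100:230,280:400,::-1],None,fx=4,fy=4,interpolation=cv2.INTER_CUBIC))
E
```

```text
t 4.55 p [0.49   0.3374 0.2834] yaw 5.91 tilt z [ 0.0026  0.0023 -1.    ] f [-0.53  0.41  0.35] tq [-0.048  0.12   0.005] w 0.17
shift units [-0.02   0.007  0.068]
turn units [-0.023 -0.032  0.002]
```

View pics/s2.png

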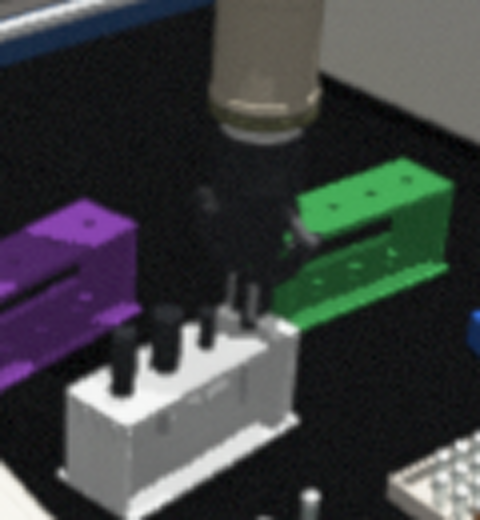

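Call:
{"fn": "servo_tool", "kwargs": {"motion": [[[0, 0, -0.2, -0.02, -0.03, 0], [0, 0, -0.4, 0, 0, 0], [0, 0, -0.5, 0, 0, 0], [0, 0, -0.5, 0, 0, 0], [0, 0, -0.5, 0, 0, 0], [0, 0, -0.5, 0, 0, 0], [0, 0, -0.5, 0, 0, 0], [0, 0, -0.4, 0, 0, 0], [0, 0, 0, 0, 0, 0]]]}}

```text
clock: 5.55
position: [0.4898, 0.3363, 0.471]
ee_rot: [0.999, 0.051, 0.001, -0.0]
ft_force: [0.4, -0.3, -0.7]
grip_width: 0.166
```

```bash
python3 go.py 0.526 -0.084 0.445 5.9;python3 - <<'E'
from h import *
s=load("scene");t=load("top")
cv2.imwrite("pics/s3.png",cv2.resize(s["color"][60:210,280:400,::-1],None,fx=4,fy=4,interpolation=cv2.INTER_CUBIC))
E
```

```text
t 5.55 p [0.4898 0.3363 0.471 ] yaw 5.84 tilt z [ 2.2e-03  6.0e-04 -1.0e+00] f [ 0.42 -0.31 -0.65] tq [-0.02  -0.056 -0.023] w 0.166
shift units [-0.136  8.437  0.516]
turn units [-0.005 -0.025 -0.013]
```

View pics/s3.png

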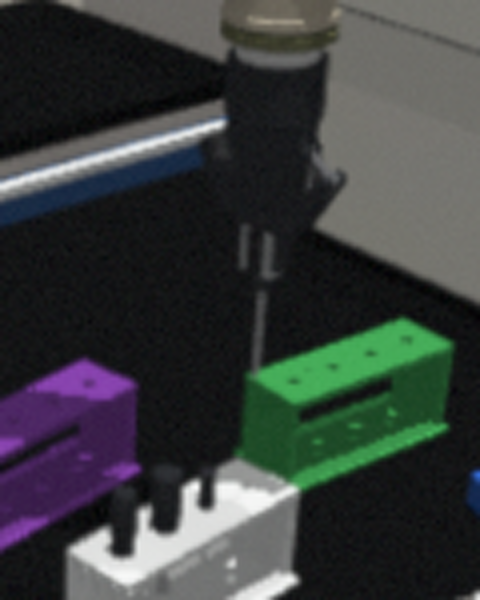

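The pin is out of the rack and straight in the gripper, with its tip at crop (255,372). I carry it to above the access hole.

Call:
{"fn": "servo_tool", "kwargs": {"motion": [[[-0.01, 0.4, 0, 0, 0, 0], [-0.01, 0.75, 0, 0, 0, 0], [-0.01, 0.8, 0, 0, 0, 0], [-0.01, 0.8, 0, 0, 0, 0], [-0.01, 0.8, 0, 0, 0, 0], [-0.01, 0.8, 0, 0, 0, 0], [-0.01, 0.8, 0, 0, 0, 0], [-0.01, 0.8, 0, 0, 0, 0], [-0.01, 0.8, 0, 0, 0, 0], [-0.01, 0.8, 0, 0, 0, 0], [-0.01, 0.6, 0, 0, 0, 0], [0, 0, 0, 0, 0, 0]]]}}

```text
clock: 6.85
position: [0.5201, -0.0941, 0.4556]
ee_rot: [0.999, 0.049, -0.011, 0.004]
ft_force: [0.6, -0.5, -0.4]
grip_width: 0.17
```

```bash
python3 go.py 0.526 -0.084 0.415 5.9
```

```text
t 6.85 p [ 0.5201 -0.0941  0.4556] yaw 5.61 tilt z [-0.0212 -0.0097 -0.9997] f [ 0.62 -0.48 -0.4 ] tq [ 0.044 -0.021 -0.047] w 0.17
shift units [ 0.155 -0.196  0.807]
turn units [ 0.086  0.253 -0.057]
```

Call:
{"fn": "servo_tool", "kwargs": {"motion": [[[0.16, -0.2, 0.0, 0.09, 0.25, -0.06], [0, 0, 0, 0, 0, 0]]]}}

```text
clock: 7.05
position: [0.5268, -0.0831, 0.4537]
ee_rot: [0.999, 0.051, -0.001, -0.001]
ft_force: [0.0, 0.8, -0.5]
grip_width: 0.172
```

```bash
python3 go.py 0.526 -0.084 0.415 5.9
```

```text
t 7.05 p [ 0.5268 -0.0831  0.4537] yaw 5.83 tilt z [-0.0011  0.0018 -1.    ] f [ 0.01  0.81 -0.53] tq [-0.004  0.027 -0.033] w 0.172
shift units [-0.017  0.017  0.773]
turn units [-0.022  0.011 -0.014]
```

Call:
{"fn": "servo_tool", "kwargs": {"motion": [[[-0.02, 0.02, 0.4, -0.02, 0.01, 0], [0, 0, 0.4, 0, 0, 0], [0, 0, 0, 0, 0, 0]]]}}

```text
clock: 7.35
position: [0.5261, -0.0797, 0.4118]
ee_rot: [0.999, 0.054, -0.0, -0.001]
ft_force: [-0.9, -0.1, -0.8]
grip_width: 0.164
```

```bash
python3 go.py 0.526 -0.084 0.408 5.9; python3 - <<'E'
from h import *
s=load("scene");t=load("top")
np.save("s4.npy",s["color"]);
cv2.imwrite("pics/s4.png",cv2.resize(s["color"][150:250,190:300,::-1],None,fx=6,fy=6,interpolation=cv2.INTER_CUBIC))
cv2.imwrite("pics/t4.png",cv2.resize(t["color"][180:250,280:360,::-1],None,fx=8,fy=8,interpolation=cv2.INTER_CUBIC))
E
```

```text
t 7.35 p [ 0.5261 -0.0797  0.4118] yaw 6.22 tilt z [-3.0e-04  1.4e-03 -1.0e+00] f [-0.86 -0.11 -0.76] tq [-0.003 -0.001  0.002] w 0.164
shift units [-0.011  0.084  0.077]
turn units [-0.016  0.002  0.065]
```

View pics/s4.png

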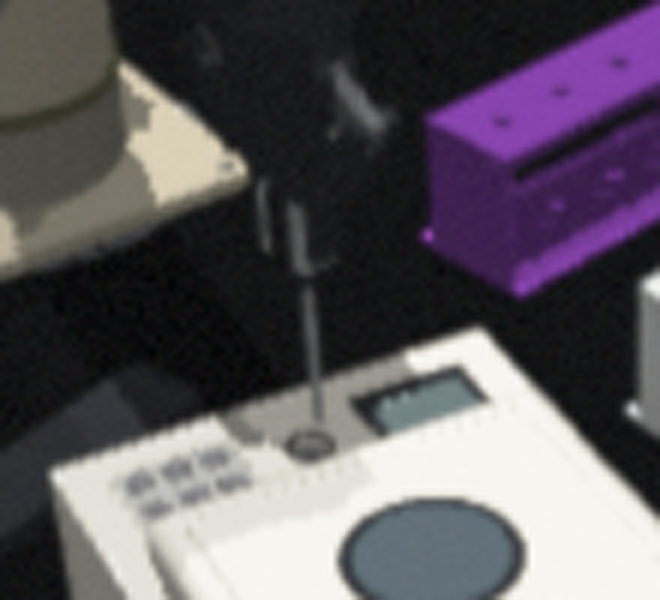

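View pics/t4.png

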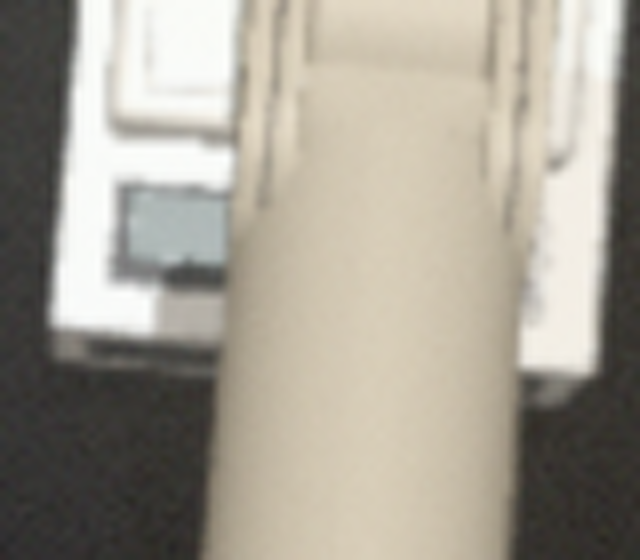

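The tip is at scene crop (320,422) and the ring at (311,446). The arm hides the hole from the top camera. I compare the tip with its kinematic prediction.

```bash
python3 - <<'E'
from h import *
s=load("scene");t=load("top")
p=np.array([0.5261-0.0003*-0,-0.0797,0.4118-0.2684]); print("pred tip",proj(s,p))
print("pred rod mid",proj(s,p+[0,0,.04]),"rod top",proj(s,p+[0,0,.08]))
g=s["color"].astype(float).mean(2)
for y in range(196,224): print(y,g[y,234:252].astype(int))
print(proj(s,[.526,-.084,.13]), onz(s,(241.4,223.9),.13))
E
```

```text
pred tip [242.50009576 220.00751967]
pred rod mid [241.47862833 208.6058005 ] rod top [240.42045572 196.72876762]
196 [18 18 16 18 23 27 30 31 25 23 17 18 20 23 21 20 17 17]
197 [18 16 18 19 22 29 42 52 37 23 21 21 15 20 20 20 14 18]
198 [18 24 21 19 23 28 56 77 49 25 22 18 17 17 20 20 15 18]
199 [22 18 17 22 19 26 55 81 50 27 22 19 19 21 21 21 20 19]
200 [19 19 18 20 18 23 49 80 53 25 18 16 16 20 14 20 21 20]
201 [18 17 22 20 16 23 47 79 58 26 21 18 15 19 20 21 19 14]
202 [18 20 22 19 17 24 43 84 68 26 18 19 18 22 16 14 17 22]
203 [19 18 19 20 19 21 43 83 71 29 17 19 20 17 20 17 19 15]
204 [18 18 19 20 18 19 41 82 78 36 17 21 21 21 18 17 21 24]
205 [18 18 16 22 20 18 37 75 80 35 17 20 21 20 20 18 18 20]
206 [18 16 18 17 19 22 37 72 80 35 22 18 17 21 19 23 18 20]
207 [17 20 17 18 19 23 32 66 80 39 21 19 19 23 19 22 18 21]
208 [16 19 19 19 20 20 30 58 78 41 25 18 21 15 18 12 22 19]
209 [16 21 19 19 21 17 29 57 79 47 26 18 20 14 15 20 22 29]
210 [13 19 18 17 22 21 27 55 80 51 25 18 14 23 28 41 53 70]
211 [ 16  12  19  18  20  18  24  48  82  53  27  28  35  51  70  97 110 121]
212 [ 11
[... 293 characters left out ...]
4 114  84]
216 [ 98 112 120 144 151 149 149 142 105 106 145 151 151 139  93  67  50  40]
217 [145 153 147 150 152 151 151 143 108 109 145 152 148 140  92  49  33  37]
218 [150 151 150 149 151 152 149 144 114 107 142 151 150 145 122  72  43  39]
219 [150 152 150 150 149 149 151 145 124 115 141 150 150 150 143 110  71  44]
220 [151 151 151 150 149 147 149 147 136 134 147 149 149 151 149 143 112  70]
221 [149 150 150 150 143 131 129 121 122 126 138 149 150 150 152 149 141 114]
222 [149 151 148 143 119  98 106  90  89  91 108 131 149 150 152 151 151 144]
223 [140 145 141 120  76  94 117 113 109 100  90  99 146 150 151 155 159 169]
[241.5363972  224.26761066] [ 0.52430647 -0.08341417  0.13      ]
```

```bash
python3 go.py 0.522 -0.0842 0.405 5.9
```

```text
t 7.55 p [ 0.5268 -0.081   0.4152] yaw 6.14 tilt z [ 0.0048  0.0013 -1.    ] f [ 0.6  -0.7   0.46] tq [-0.014  0.024  0.014] w 0.17
shift units [-0.104  0.054  0.203]
turn units [-0.009 -0.056  0.047]
```

Call:
{"fn": "servo_tool", "kwargs": {"motion": [[[-0.09, 0.08, 0, -0.02, 0, 0.06], [0, 0, 0, 0, 0, 0]]]}}

```text
clock: 7.75
position: [0.5228, -0.0858, 0.4167]
ee_rot: [0.999, 0.051, 0.003, 0.0]
ft_force: [0.2, -0.4, -0.1]
grip_width: 0.173
```

```bash
python3 go.py 0.522 -0.0842 0.405 5.9
```

```text
t 7.75 p [ 0.5228 -0.0858  0.4167] yaw 5.82 tilt z [ 7.e-03 -6.e-04 -1.e+00] f [ 0.17 -0.45 -0.06] tq [-0.009  0.012  0.006] w 0.173
shift units [-0.014 -0.034  0.233]
turn units [ 0.015 -0.08  -0.016]
```

```bash
python3 - <<'E'
from workcell import status,cams
for i in range(6):
    o=status.get_obs();print(o["clock"],(o["position"]*1000).round(2),(o["ee_rot"]*1000).round(1),o["ft_force"].round(2)); cams.camera("scene")
E
```

```text
7.75 [522.77 -85.82 416.66] [9.987e+02 5.070e+01 3.500e+00 5.000e-01] [ 0.17 -0.45 -0.06]
7.8 [523.01 -85.32 416.7 ] [9.987e+02 5.110e+01 3.700e+00 3.000e-01] [-0.06 -0.26  0.14]
7.85 [523.08 -85.09 416.51] [9.987e+02 5.130e+01 3.500e+00 3.000e-01] [ 0.31 -0.49 -0.14]
7.9 [523.13 -84.96 416.28] [9.987e+02 5.140e+01 3.400e+00 3.000e-01] [ 0.77 -0.24 -0.36]
7.95 [523.15 -84.87 416.14] [9.987e+02 5.140e+01 3.200e+00 3.000e-01] [-0.15 -0.89 -1.19]
8.0 [523.14 -84.85 416.  ] [9.987e+02 5.150e+01 3.100e+00 3.000e-01] [-0.3   0.5  -0.11]
```

```bash
sed -i 's/^o=status.get_obs()/from workcell import cams\nfor _ in range(4): cams.camera("scene")\no=status.get_obs()/' go.py; python3 go.py 0.522 -0.0842 0.405 5.9
```

```text
t 8.25 p [ 0.5231 -0.0848  0.4158] yaw 5.9 tilt z [ 5.9e-03 -5.0e-04 -1.0e+00] f [-0.49  0.04 -0.46] tq [-0.021  0.009  0.029] w 0.169
shift units [-0.022 -0.015  0.217]
turn units [ 0.012 -0.067 -0.001]
```

Call:
{"fn": "servo_tool", "kwargs": {"motion": [[[-0.02, -0.01, 0.1, 0, -0.04, 0.0]]]}}

```text
clock: 8.35
position: [0.5223, -0.0845, 0.4112]
ee_rot: [0.999, 0.051, 0.002, 0.0]
ft_force: [1.2, -0.1, -1.0]
grip_width: 0.166
```

```bash
python3 go.py 0.522 -0.0842 0.395 5.9
```

```text
t 8.55 p [ 0.522  -0.0844  0.4106] yaw 5.9 tilt z [ 2.e-03 -9.e-04 -1.e+00] f [-0.23  0.57 -0.57] tq [-0.01   0.008  0.016] w 0.166
shift units [-0.001 -0.005  0.312]
turn units [ 0.013 -0.021  0.001]
```

Call:
{"fn": "servo_tool", "kwargs": {"motion": [[[0, 0, 0.22, 0.01, -0.02, 0.0]]]}}

```text
clock: 8.65
position: [0.5224, -0.0846, 0.4004]
ee_rot: [0.999, 0.051, 0.001, 0.0]
ft_force: [-0.0, -0.1, 0.0]
grip_width: 0.168
```

```bash
python3 go.py 0.522 -0.0842 0.388 5.9
```

```text
t 8.85 p [ 0.522  -0.0844  0.3991] yaw 5.9 tilt z [-7.e-04 -3.e-04 -1.e+00] f [ 0.04 -0.05 -0.66] tq [ 0.022 -0.047 -0.032] w 0.169
shift units [ 0.001 -0.004  0.222]
turn units [0.003 0.009 0.   ]
```

Call:
{"fn": "servo_tool", "kwargs": {"motion": [[[0, 0, 0.1, 0, 0.01, 0.0], [0, 0, 0.06, 0, 0, 0]]]}}

```text
clock: 9.05
position: [0.5221, -0.0845, 0.3911]
ee_rot: [0.999, 0.051, 0.001, 0.0]
ft_force: [-0.4, -0.3, 0.0]
grip_width: 0.168
```

```bash
python3 go.py 0.522 -0.0842 0.384 5.9
```

```text
t 9.25 p [ 0.5222 -0.0845  0.3915] yaw 5.89 tilt z [ 1.3e-03 -3.0e-04 -1.0e+00] f [-0.18  0.88 -0.04] tq [-0.056 -0.023 -0.047] w 0.168
shift units [-0.003 -0.007  0.151]
turn units [ 0.005 -0.014 -0.001]
```

Call:
{"fn": "servo_tool", "kwargs": {"motion": [[[0, 0, 0.08, 0, -0.01, 0.0]]]}}

```text
clock: 9.35
position: [0.5224, -0.0845, 0.388]
ee_rot: [0.999, 0.051, 0.001, 0.0]
ft_force: [0.1, 0.5, -0.2]
grip_width: 0.168
```

```bash
python3 go.py 0.522 -0.0842 0.384 5.9
```

```text
t 9.55 p [ 0.5222 -0.0845  0.3874] yaw 5.89 tilt z [ 2.e-04 -4.e-04 -1.e+00] f [ 0.06  0.58 -1.09] tq [ 0.022  0.02  -0.008] w 0.169
shift units [-0.003 -0.006  0.069]
turn units [ 0.004 -0.002 -0.001]
```

Call:
{"fn": "servo_tool", "kwargs": {"motion": [[[0, 0, 0.05, 0, 0, 0.0]]]}}

```text
clock: 9.65
position: [0.5223, -0.0845, 0.3852]
ee_rot: [0.999, 0.051, 0.0, 0.0]
ft_force: [-0.1, -1.2, -0.6]
grip_width: 0.171
```

```bash
python3 go.py 0.522 -0.0842 0.384 5.9
```

```text
t 9.85 p [ 0.5222 -0.0844  0.3849] yaw 5.9 tilt z [ 1.e-04 -3.e-04 -1.e+00] f [ 0.7   0.26 -0.02] tq [ 0.035 -0.031  0.011] w 0.172
shift units [-0.003 -0.005  0.018]
turn units [ 0.004 -0.    -0.   ]
```

Predicted plate contact is at a TCP height of about 0.3844. I continue in 1.5 mm steps.

Call:
{"fn": "servo_tool", "kwargs": {"motion": [[[0, 0, 0.03, 0, 0, 0.0]]]}}

```text
clock: 9.95
position: [0.5222, -0.0845, 0.3835]
ee_rot: [0.999, 0.051, 0.0, 0.0]
ft_force: [0.8, -0.1, 0.2]
grip_width: 0.167
```

```bash
python3 go.py 0.522 -0.0842 0.384 5.9
```

```text
t 10.15 p [ 0.5222 -0.0845  0.3834] yaw 5.89 tilt z [-0.e+00 -4.e-04 -1.e+00] f [-0.3  -0.83 -0.34] tq [-0.074 -0.026 -0.032] w 0.163
shift units [-0.003 -0.007 -0.013]
turn units [ 0.005  0.001 -0.001]
```

Call:
{"fn": "servo_tool", "kwargs": {"motion": [[[0, 0, 0.03, 0, 0, 0.0]]]}}

```text
clock: 10.25
position: [0.5222, -0.0846, 0.382]
ee_rot: [0.999, 0.051, 0.0, 0.0]
ft_force: [0.7, -0.6, 0.0]
grip_width: 0.17
```

```bash
python3 go.py 0.522 -0.0842 0.384 5.9
```

```text
t 10.45 p [ 0.5221 -0.0846  0.3818] yaw 5.89 tilt z [-2.e-04 -5.e-04 -1.e+00] f [-0.41 -0.83 -0.39] tq [-0.079 -0.013  0.01 ] w 0.171
shift units [-0.002 -0.007 -0.045]
turn units [ 0.005  0.003 -0.003]
```

Call:
{"fn": "servo_tool", "kwargs": {"motion": [[[0, 0, 0.03, 0, 0, 0.0], [0, 0, 0.03, 0, 0, 0.0]]]}}

```text
clock: 10.65
position: [0.5222, -0.0846, 0.3788]
ee_rot: [0.999, 0.051, 0.0, 0.0]
ft_force: [0.3, 0.4, -0.6]
grip_width: 0.169
```

```bash
python3 go.py 0.522 -0.0842 0.384 5.9
```

```text
t 10.85 p [ 0.5221 -0.0846  0.3788] yaw 5.88 tilt z [-0.e+00 -5.e-04 -1.e+00] f [-0.1  -0.15 -1.11] tq [-0.085 -0.034  0.028] w 0.174
shift units [-0.002 -0.008 -0.103]
turn units [ 0.005  0.001 -0.003]
```

Call:
{"fn": "servo_tool", "kwargs": {"motion": [[[0, 0, 0.03, 0, 0, 0.0], [0, 0, 0.03, 0, 0, 0.0]]]}}

```text
clock: 11.05
position: [0.5222, -0.0846, 0.3759]
ee_rot: [0.999, 0.051, 0.0, 0.0]
ft_force: [0.0, -0.3, 0.8]
grip_width: 0.169
```

```bash
python3 go.py 0.522 -0.0842 0.384 5.9
```

```text
t 11.25 p [ 0.5222 -0.0846  0.3759] yaw 5.89 tilt z [ 1.e-04 -5.e-04 -1.e+00] f [ 0.02 -1.1  -0.21] tq [-0.113  0.018 -0.018] w 0.166
shift units [-0.003 -0.008 -0.162]
turn units [ 0.006 -0.001 -0.002]
```

The tip is about 8 mm below the plate's top face with no resistance, so it is through the guide hole. I go on to the lever.

Call:
{"fn": "servo_tool", "kwargs": {"motion": [[[0, 0.01, 0.03, 0, 0, 0.0], [0, 0, 0.03, 0, 0, 0.0], [0, 0, 0.03, 0, 0, 0.0], [0, 0, 0.03, 0, 0, 0.0]]]}}

```text
clock: 11.65
position: [0.5223, -0.085, 0.3696]
ee_rot: [0.999, 0.051, 0.0, 0.0]
ft_force: [-0.7, -1.3, -1.3]
grip_width: 0.167
```

```bash
python3 go.py 0.522 -0.0846 0.3684 5.9
```

```text
t 11.85 p [ 0.5223 -0.085   0.3698] yaw 5.89 tilt z [ 5.e-04 -2.e-04 -1.e+00] f [ 0.53 -0.4  -0.71] tq [-0.016 -0.004 -0.017] w 0.17
shift units [-0.006 -0.009  0.027]
turn units [ 0.003 -0.006 -0.001]
```

Call:
{"fn": "servo_tool", "kwargs": {"motion": [[[0, 0, 0.03, 0, 0, 0.0], [0, 0, 0.03, 0, 0, 0.0]]]}}

```text
clock: 12.05
position: [0.5225, -0.0851, 0.3674]
ee_rot: [0.999, 0.051, 0.001, 0.0]
ft_force: [-1.8, 0.5, 6.8]
grip_width: 0.171
```

```bash
python3 go.py 0.522 -0.0846 0.3684 5.9
```

```text
t 12.25 p [ 0.5224 -0.0852  0.3674] yaw 5.89 tilt z [ 0.0013 -0.     -1.    ] f [-1.98 -0.25  4.47] tq [ 0.042  0.497 -0.024] w 0.172
shift units [-0.008 -0.012 -0.02 ]
turn units [ 0.002 -0.015 -0.002]
```

Lever contact is at the predicted height. I press gently, checking the force as I go.

Call:
{"fn": "servo_tool", "kwargs": {"motion": [[[-0.01, 0, 0.03, 0, 0, 0.0], [0, 0, 0.03, 0, 0, 0.0]]]}}

```text
clock: 12.45
position: [0.5221, -0.0854, 0.3657]
ee_rot: [0.999, 0.051, 0.001, -0.0]
ft_force: [-3.2, -0.1, 7.8]
grip_width: 0.169
```

```bash
python3 go.py 0.522 -0.0846 0.361 5.9
```

```text
t 12.65 p [ 0.522  -0.0854  0.3656] yaw 5.88 tilt z [ 2.1e-03  5.0e-04 -1.0e+00] f [-2.47  0.51  6.27] tq [ 0.139  0.888 -0.041] w 0.171
shift units [ 0.001 -0.015  0.091]
turn units [-0.004 -0.025 -0.004]
```

Call:
{"fn": "servo_tool", "kwargs": {"motion": [[[0, 0, 0.03, 0, 0, 0.0], [0, 0, 0.03, 0, 0, 0.0]]]}}

```text
clock: 12.85
position: [0.5219, -0.0855, 0.3637]
ee_rot: [0.999, 0.051, 0.001, -0.001]
ft_force: [-4.8, 1.1, 8.4]
grip_width: 0.175
```

```bash
python3 go.py 0.522 -0.0846 0.361 5.9
```

```text
t 13.05 p [ 0.5218 -0.0855  0.3636] yaw 5.87 tilt z [ 0.0018  0.0012 -1.    ] f [-2.92  0.83  6.25] tq [0.059 1.051 0.024] w 0.168
shift units [ 0.005 -0.018  0.052]
turn units [-0.012 -0.022 -0.006]
```

Call:
{"fn": "servo_tool", "kwargs": {"motion": [[[-0.01, -0.01, 0.03, -0.01, -0.03, 0.0], [-0.01, 0, 0.03, 0, 0, 0.0]]]}}

```text
clock: 13.25
position: [0.5212, -0.0852, 0.3618]
ee_rot: [0.999, 0.051, 0.001, -0.0]
ft_force: [-0.5, 1.4, 5.0]
grip_width: 0.17
```

```bash
python3 go.py 0.521 -0.085 0.361 5.9
```

```text
t 13.45 p [ 0.5212 -0.0852  0.3616] yaw 5.87 tilt z [ 1.3e-03  4.0e-04 -1.0e+00] f [0.85 0.43 3.5 ] tq [ 0.066 -0.105 -0.025] w 0.169
shift units [-0.003 -0.005  0.013]
turn units [-0.003 -0.015 -0.006]
```

Call:
{"fn": "servo_tool", "kwargs": {"motion": [[[0, 0, 0.02, 0, -0.01, 0.0]]]}}

```text
clock: 13.55
position: [0.5213, -0.0853, 0.3609]
ee_rot: [0.999, 0.051, 0.0, -0.0]
ft_force: [-0.3, 0.9, 3.8]
grip_width: 0.175
```

```bash
python3 go.py 0.521 -0.085 0.361 5.9; python3 - <<'E'
from h import *
s=load("scene")
cv2.imwrite("pics/s5.png",cv2.resize(s["color"][130:330,180:340,::-1],None,fx=3,fy=3,interpolation=cv2.INTER_CUBIC))
E
```

```text
t 13.75 p [ 0.5212 -0.0853  0.3607] yaw 5.87 tilt z [ 6.e-04  3.e-04 -1.e+00] f [ 0.33 -0.19  4.45] tq [0.062 0.032 0.005] w 0.171
shift units [-0.004 -0.006 -0.007]
turn units [-0.003 -0.007 -0.007]
```

View pics/s5.png

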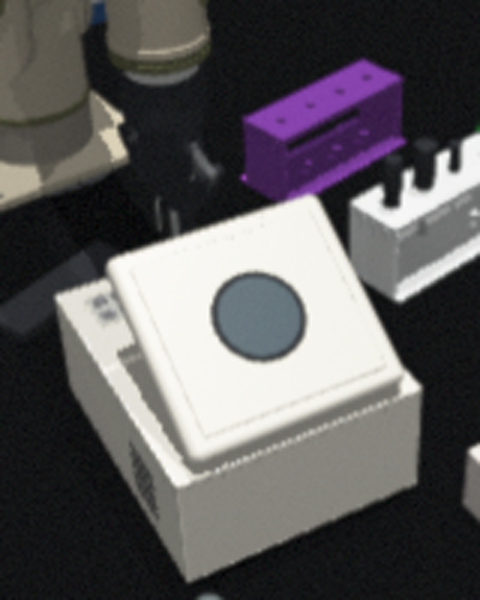

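The latch has tripped and the lid is swinging up. I hold still until it is fully open.

Call:
{"fn": "servo_tool", "kwargs": {"motion": [[[0, 0, -0.03, 0, 0, 0], [0, 0, 0, 0, 0, 0], [0, 0, 0, 0, 0, 0], [0, 0, 0, 0, 0, 0], [0, 0, 0, 0, 0, 0], [0, 0, 0, 0, 0, 0], [0, 0, 0, 0, 0, 0], [0, 0, 0, 0, 0, 0], [0, 0, 0, 0, 0, 0], [0, 0, 0, 0, 0, 0], [0, 0, 0, 0, 0, 0], [0, 0, 0, 0, 0, 0]]]}}

```text
clock: 15.0
position: [0.5213, -0.0852, 0.3623]
ee_rot: [0.999, 0.051, 0.0, -0.0]
ft_force: [0.6, 0.8, 4.2]
grip_width: 0.169
```

```bash
python3 go.py 0.521 -0.085 0.361 5.9; python3 - <<'E'
from h import *
import time
s=load("scene")
cv2.imwrite("pics/s6.png",cv2.resize(s["color"][130:330,180:340,::-1],None,fx=3,fy=3,interpolation=cv2.INTER_CUBIC))
E
```

```text
t 15.2 p [ 0.5213 -0.0852  0.3623] yaw 5.87 tilt z [ 8.e-04  3.e-04 -1.e+00] f [-0.36  0.    4.3 ] tq [ 0.033 -0.075 -0.02 ] w 0.171
shift units [-0.006 -0.004  0.026]
turn units [-0.002 -0.01  -0.006]
```

View pics/s6.png

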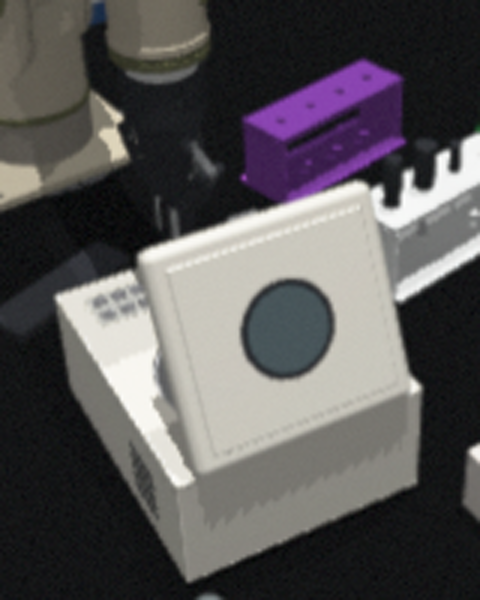

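The lid stands open. I withdraw straight up.

Call:
{"fn": "servo_tool", "kwargs": {"motion": [[[0, 0, -0.1, 0, 0, 0], [0, 0, -0.2, 0, 0, 0], [0, 0, -0.2, 0, 0, 0], [0, 0, -0.2, 0, 0, 0], [0, 0, -0.3, 0, 0, 0], [0, 0, -0.3, 0, 0, 0], [0, 0, -0.4, 0, 0, 0], [0, 0, -0.4, 0, 0, 0]]]}}

```text
clock: 16.05
position: [0.5197, -0.0851, 0.4716]
ee_rot: [0.999, 0.051, -0.004, -0.0]
ft_force: [0.0, 0.2, -0.5]
grip_width: 0.17
```

```bash
python3 go.py 0.4885 0.337 0.465 5.9
```

```text
t 16.25 p [ 0.5199 -0.0851  0.4705] yaw 5.85 tilt z [-0.0062 -0.     -1.    ] f [-0.67 -0.26  0.  ] tq [ 0.01  -0.029 -0.012] w 0.168
shift units [ 0.236 -8.462  0.115]
turn units [-0.007  0.07  -0.01 ]
```

```bash
python3 - <<'E'
from h import *
s=load("scene");t=load("top")
for n,c in(("s",s),("t",t)):
    p=proj(c,[.488,.338,.095]);x,y=p.round().astype(int);print(n,p)
    print(c["color"].astype(float).mean(2)[y-5:y+6,x-6:x+7].astype(int))
    cv2.imwrite(f"pics/{n}7.png",cv2.resize(c["color"][y-40:y+40,x-50:x+60,::-1],None,fx=6,fy=6,interpolation=cv2.INTER_CUBIC))
E
```

```text
s [341.07143322 181.1074835 ]
[[169 214 238 242 243 241 234 208 164 122  83  58  50]
 [237 242 243 244 243 243 243 241 235 211 164 123  82]
 [242 244 244 244 243 243 243 244 244 242 235 212 164]
 [242 243 243 243 243 243 243 244 244 245 244 243 235]
 [242 243 243 243 240 232 230 235 241 244 244 245 244]
 [242 244 244 243 233 204 185 206 235 243 245 245 245]
 [242 244 244 244 240 226 215 224 237 244 245 246 246]
 [242 244 245 244 243 242 242 242 244 245 246 245 245]
 [242 244 243 243 244 244 244 245 245 246 245 245 244]
 [242 244 243 243 244 245 246 246 245 245 245 243 239]
 [243 244 244 245 246 245 245 245 244 244 240 232 215]]
t [199.57527064 226.12086589]
[[252 252 251 252 251 251 252 251 252 252 251 251 251]
 [252 252 252 251 252 251 251 251 251 252 251 251 251]
 [252 251 251 251 250 250 250 251 251 251 251 251 250]
 [251 251 251 250 242 237 242 249 251 251 251 251 251]
 [251 251 250 245 208 188 209 242 251 251 251 250 251]
 [251 251 251 238 181 152 175 235 249 251 251 251 252]
 [252 251 251 238 193 175 197 239 249 251 252 251 252]
 [252 251 251 249 232 223 234 247 251 251 251 251 251]
 [251 251 251 250 249 249 249 250 251 251 250 251 251]
 [250 251 250 250 251 251 250 252 251 251 251 251 250]
 [251 251 250 251 250 251 251 251 251 251 250 251 251]]
```

View pics/t7.png

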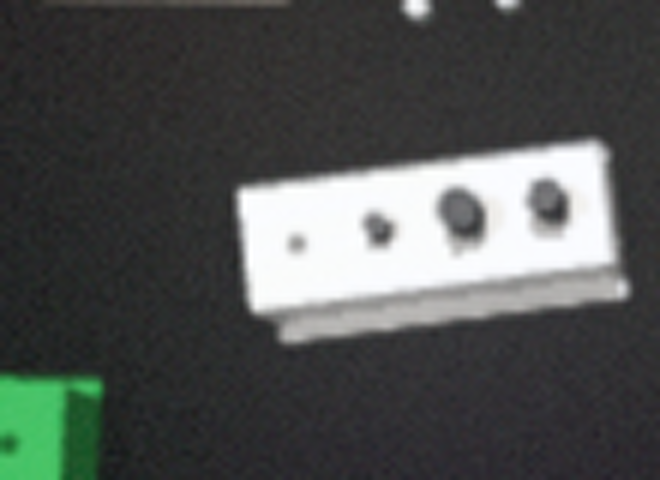

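View pics/s7.png

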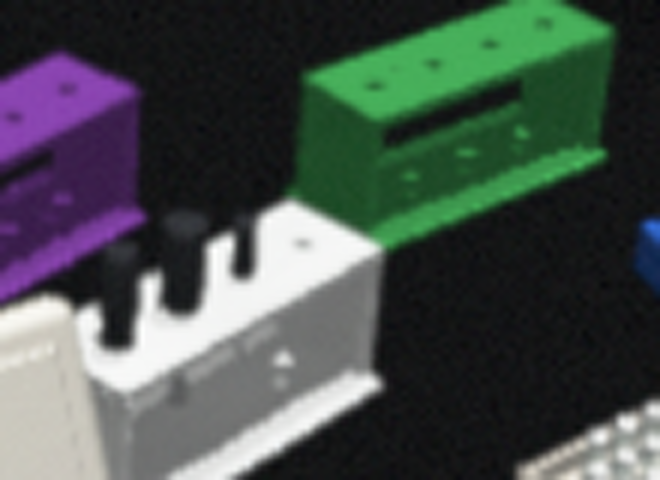

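The empty hole shows in both views, at top (199,226) and scene (341,181).

```bash
python3 - <<'E'
from h import *
r=[]
for n in("scene","top"):
    c=load(n); x,y=proj(c,[.488,.338,.095]).round().astype(int)
    g=c["color"].astype(float).mean(2)[y-3:y+4,x-4:x+5]; w=np.clip(g.max()-8-g,0,None)
    yy,xx=np.mgrid[y-3:y+4,x-4:x+5]; u=((w*xx).sum()/w.sum(),(w*yy).sum()/w.sum()); r+= [c,u]; print(n,u,onz(c,u,.095))
print(tri(*r))
E
python3 go.py 0.4885 0.337 0.465 5.9
```

```text
scene (np.float64(341.0343642611684), np.float64(181.14432989690724)) [0.4880983  0.33773627 0.095     ]
top (np.float64(199.01022727272724), np.float64(226.20056818181817)) [0.48778077 0.33996591 0.095     ]
(array([0.48741457, 0.33948177, 0.0941529 ]), np.float64(0.0015412147609072846))
t 16.65 p [ 0.52   -0.0851  0.47  ] yaw 5.84 tilt z [-7.2e-03 -3.0e-04 -1.0e+00] f [ 0.72  0.28 -0.04] tq [ 0.01   0.009 -0.01 ] w 0.169
shift units [ 0.234 -8.462  0.101]
turn units [-0.005  0.082 -0.011]
```

Call:
{"fn": "servo_tool", "kwargs": {"motion": [[[0.03, -0.4, 0, 0, 0.08, 0], [0.02, -0.75, 0, 0, 0, 0], [0.02, -0.8, 0, 0, 0, 0], [0.02, -0.8, 0, 0, 0, 0], [0.02, -0.8, 0, 0, 0, 0], [0.02, -0.8, 0, 0, 0, 0], [0.02, -0.8, 0, 0, 0, 0], [0.02, -0.8, 0, 0, 0, 0], [0.02, -0.8, 0, 0, 0, 0], [0.02, -0.8, 0, 0, 0, 0], [0.02, -0.5, 0, 0, 0, 0]]]}}

```text
clock: 17.75
position: [0.4907, 0.3267, 0.4685]
ee_rot: [0.999, 0.046, -0.0, 0.0]
ft_force: [-0.1, 0.3, -1.3]
grip_width: 0.17
```

```bash
python3 go.py 0.488 0.338 0.45 5.9
```

```text
t 17.95 p [0.4918 0.3235 0.4685] yaw 5.09 tilt z [-1.e-04 -2.e-03 -1.e+00] f [-0.29 -1.18 -0.06] tq [-0.059  0.016 -0.006] w 0.169
shift units [-0.051 -0.296  0.37 ]
turn units [ 0.022  0.003 -0.162]
```

Call:
{"fn": "servo_tool", "kwargs": {"motion": [[[-0.05, -0.3, 0, 0.02, 0, -0.16]]]}}

```text
clock: 18.05
position: [0.4894, 0.3355, 0.469]
ee_rot: [0.999, 0.049, 0.0, 0.001]
ft_force: [0.4, -1.1, -0.2]
grip_width: 0.168
```

```bash
python3 go.py 0.488 0.338 0.38 5.9
```

```text
t 18.25 p [0.488  0.3381 0.4686] yaw 5.89 tilt z [-2.e-04 -2.e-04 -1.e+00] f [ 0.28 -0.7  -0.6 ] tq [-0.025 -0.028  0.072] w 0.171
shift units [-0.000e+00  1.000e-03  1.771e+00]
turn units [ 0.002  0.003 -0.002]
```

Call:
{"fn": "servo_tool", "kwargs": {"motion": [[[0, 0, 0.45, 0, 0, 0], [0, 0, 0.45, 0, 0, 0], [0, 0, 0.45, 0, 0, 0], [0, 0, 0.35, 0, 0, 0]]]}}

```text
clock: 18.65
position: [0.4898, 0.3353, 0.3848]
ee_rot: [0.999, 0.049, 0.003, -0.002]
ft_force: [0.6, -0.2, -1.6]
grip_width: 0.169
```

```bash
python3 go.py 0.488 0.338 0.373 5.9
```

```text
t 18.85 p [0.4899 0.3358 0.3866] yaw 5.67 tilt z [ 0.0062  0.0043 -1.    ] f [-0.17  0.44  0.1 ] tq [0.038 0.023 0.002] w 0.172
shift units [-0.036 -0.046  0.272]
turn units [-0.042 -0.076 -0.047]
```

Call:
{"fn": "servo_tool", "kwargs": {"motion": [[[-0.04, -0.04, 0.24, -0.04, -0.08, -0.05]]]}}

```text
clock: 18.95
position: [0.4886, 0.3376, 0.3771]
ee_rot: [0.999, 0.051, 0.002, -0.001]
ft_force: [-0.3, 0.7, -0.7]
grip_width: 0.166
```

```bash
python3 go.py 0.488 0.338 0.373 5.9;python3 - <<'E'
from h import *
s=load("scene");t=load("top")
cv2.imwrite("pics/s8.png",cv2.resize(s["color"][130:210,290:390,::-1],None,fx=7,fy=7,interpolation=cv2.INTER_CUBIC))
cv2.imwrite("pics/t8.png",cv2.resize(t["color"][190:260,170:260,::-1],None,fx=7,fy=7,interpolation=cv2.INTER_CUBIC))
from workcell import status
p=status.get_obs()["position"];q=p-[0,0,.2684]
print(proj(s,q),proj(s,q+[0,0,.04]))
print(s["color"].astype(float).mean(2)[160:184,333:352].astype(int))
E
```

```text
t 19.15 p [0.4877 0.3378 0.3747] yaw 5.94 tilt z [-5.e-04  1.e-04 -1.e+00] f [ 1.05  0.32 -1.08] tq [ 0.008 -0.042 -0.002] w 0.165
shift units [ 0.006 -0.003  0.033]
turn units [-0.001  0.006  0.008]
[341.21835516 178.2593718 ] [342.01947792 168.1499671 ]
[[ 21  19  22  21  22  20  21  26  46  69  76  54  47  45  46  43  47  48
   59]
 [ 15  15  22  23  21  20  25  28  44  71  76  54  47  43  46  44  47  47
   48]
 [ 23  20  17  17  20  20  24  26  49  73  77  52  47  46  47  48  49  48
   47]
 [ 20  21  22  17  21  19  18  31  53  75  76  53  48  47  44  51  46  48
   47]
 [ 20  20  22  23  21  21  20  32  53  75  74  52  47  48  51  48  48  48
   48]
 [ 21  21  18  21  20  19  22  35  57  74  72  51  50  50  49  47  48  47
   48]
 [ 19  22  22  22  19  19  25  33  59  76  68  49  47  50  50  50  48  45
   45]
 [ 21  21  19  22  21  21  24  41  67  77  68  53  50  47  46  48  49  48
   45]
 [ 15  22  18  18  18  19  24  36  66  81  66  50  47  46  48  48  48  48
   48]
 [ 20  19  16  20  17  20  21  38  67  81  64  49  47  48  49  49  50  48
   49]
 [ 21  22  16  23  21  18  23  40 
[... 400 characters left out ...]
 120  98  84  62  53  47  47  46  49  49  47
   49]
 [ 36  61  95 122 143 148 150 136 108 100  97  78  62  51  48  47  46  48
   50]
 [ 61 103 142 149 152 151 150 136 112 125 138 123  99  79  64  55  50  46
   50]
 [ 71 119 146 150 151 149 148 138 123 134 149 148 140 126 119 115  82  59
   52]
 [ 75 126 147 150 148 149 150 146 142 147 151 152 152 153 182 198 160 116
   84]
 [ 76 130 151 154 152 150 148 145 142 148 150 151 151 157 191 224 216 185
  159]
 [ 88 152 179 180 170 149 147 153 144 150 146 151 152 152 158 165 168 192
  211]
 [107 184 219 219 205 173 180 194 191 189 156 156 156 154 153 154 153 158
  161]
 [109 189 221 224 222 220 220 223 225 223 194 200 187 163 156 151 150 148
  143]]
```

View pics/s8.png

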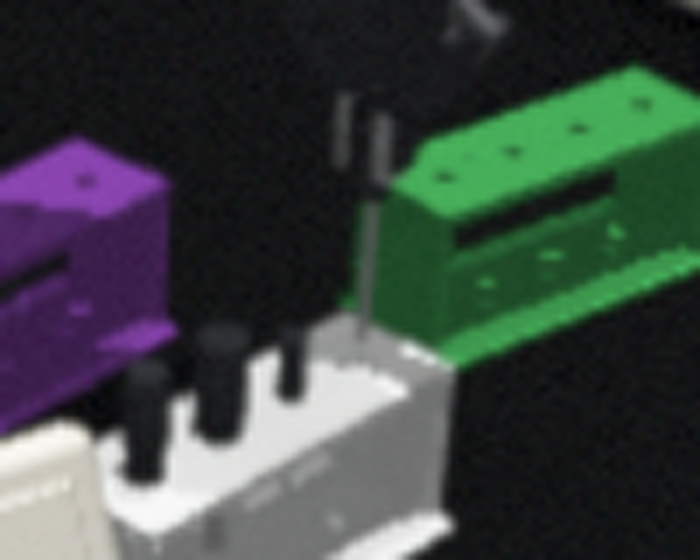

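The rod tip at scene (341,178) lies right over the hole at (341,181). I lower it in small steps.

Call:
{"fn": "servo_tool", "kwargs": {"motion": [[[0, 0, 0.1, 0, 0, 0], [0, 0, 0.06, 0, 0, 0], [0, 0, 0.06, 0, 0, 0]]]}}

```text
clock: 19.55
position: [0.4881, 0.3378, 0.3642]
ee_rot: [0.999, 0.052, 0.001, -0.001]
ft_force: [0.9, -0.2, -0.4]
grip_width: 0.173
```

```bash
python3 go.py 0.488 0.338 0.355 5.9
```

```text
t 19.75 p [0.4881 0.3378 0.3643] yaw 5.92 tilt z [ 0.0011  0.0013 -1.    ] f [ 0.69 -0.11  0.14] tq [-0.024 -0.014  0.029] w 0.17
shift units [-0.002 -0.004  0.186]
turn units [-0.014 -0.014  0.003]
```

Call:
{"fn": "servo_tool", "kwargs": {"motion": [[[0, 0, 0.05, 0, 0, 0], [0, 0, 0.05, 0, 0, 0]]]}}

```text
clock: 19.95
position: [0.4883, 0.3379, 0.3596]
ee_rot: [0.999, 0.052, 0.001, -0.001]
ft_force: [-0.2, -0.1, -0.1]
grip_width: 0.166
```

```bash
python3 go.py 0.488 0.338 0.345 5.9
```

```text
t 20.15 p [0.4882 0.3379 0.3596] yaw 5.92 tilt z [ 0.0016  0.0017 -1.    ] f [-0.08 -0.62 -0.69] tq [-0.021  0.031  0.073] w 0.167
shift units [-0.005 -0.003  0.292]
turn units [-0.018 -0.021  0.004]
```

The tip is 4 mm below the plate top without contact, so it is in the hole.

Call:
{"fn": "servo_tool", "kwargs": {"motion": [[[0, 0, 0.06, -0.02, -0.02, 0], [0, 0, 0.1, 0, 0, 0], [0, 0, 0.15, 0, 0, 0], [0, 0, 0.15, 0, 0, 0]]]}}

```text
clock: 20.55
position: [0.4884, 0.338, 0.3359]
ee_rot: [0.999, 0.052, 0.001, -0.0]
ft_force: [-0.7, 0.4, -0.3]
grip_width: 0.171
```

```bash
python3 go.py 0.488 0.338 0.29 5.9
```

```text
t 20.75 p [0.4885 0.338  0.3364] yaw 5.91 tilt z [ 1.1e-03  7.0e-04 -1.0e+00] f [ 0.95  0.7  -0.57] tq [-0.061 -0.056  0.002] w 0.169
shift units [-0.011 -0.001  0.928]
turn units [-0.006 -0.013  0.003]
```

Call:
{"fn": "servo_tool", "kwargs": {"motion": [[[-0.01, 0, 0.15, -0.01, -0.02, 0], [0, 0, 0.2, 0, 0, 0], [0, 0, 0.2, 0, 0, 0], [0, 0, 0.2, 0, 0, 0], [0, 0, 0.1, 0, 0, 0]]]}}

```text
clock: 21.25
position: [0.4881, 0.3381, 0.2911]
ee_rot: [0.999, 0.052, 0.0, -0.0]
ft_force: [-0.0, 0.4, -0.2]
grip_width: 0.172
```

```bash
python3 go.py 0.488 0.338 0.2834 5.9
```

```text
t 21.45 p [0.4885 0.3383 0.2928] yaw 5.91 tilt z [ 0.0017  0.0016 -1.    ] f [ 0.03 -0.58 -0.07] tq [-0.002  0.008 -0.011] w 0.17
shift units [-0.01   0.005  0.187]
turn units [-0.016 -0.021  0.002]
```

Call:
{"fn": "servo_tool", "kwargs": {"motion": [[[0, 0, 0.08, -0.01, -0.02, 0], [0, 0, 0.04, 0, 0, 0], [0, 0, 0.03, 0, 0, 0]]]}}

```text
clock: 21.75
position: [0.4889, 0.3385, 0.2861]
ee_rot: [0.999, 0.052, 0.001, -0.001]
ft_force: [-0.1, 1.9, -0.7]
grip_width: 0.169
```

```bash
python3 go.py 0.488 0.338 0.2834 5.9
```

```text
t 21.95 p [0.4888 0.3385 0.2861] yaw 5.91 tilt z [ 0.0015  0.0019 -1.    ] f [ 0.08  0.31 -1.27] tq [-0.005  0.035  0.043] w 0.17
shift units [-0.018  0.008  0.054]
turn units [-0.02  -0.019  0.001]
```

Call:
{"fn": "servo_tool", "kwargs": {"motion": [[[0, 0, 0.03, 0, 0, 0]]]}}

```text
clock: 22.05
position: [0.4889, 0.3386, 0.2849]
ee_rot: [0.999, 0.052, 0.001, -0.001]
ft_force: [-0.7, -1.0, -0.2]
grip_width: 0.169
```

```bash
python3 go.py 0.488 0.338 0.2834 5.9
```

```text
t 22.25 p [0.4888 0.3385 0.2846] yaw 5.91 tilt z [ 0.0015  0.0018 -1.    ] f [-0.52  0.06 -0.87] tq [ 0.013  0.029 -0.028] w 0.172
shift units [-0.018  0.008  0.024]
turn units [-0.019 -0.019  0.002]
```

Call:
{"fn": "servo_tool", "kwargs": {"motion": [[[0, 0, 0.025, 0, 0, 0]]]}}

```text
clock: 22.35
position: [0.4889, 0.3385, 0.2835]
ee_rot: [0.999, 0.052, 0.001, -0.001]
ft_force: [-0.3, -0.3, -1.1]
grip_width: 0.169
```

```bash
python3 go.py 0.488 0.338 0.2834 5.9
```

```text
t 22.55 p [0.4889 0.3386 0.2834] yaw 5.92 tilt z [ 0.0017  0.002  -1.    ] f [ 0.19  0.41 -0.08] tq [ 0.043 -0.073 -0.036] w 0.169
shift units [-0.018  0.01   0.001]
turn units [-0.021 -0.022  0.003]
```

Call:
{"fn": "servo_tool", "kwargs": {"motion": [[[0, 0, 0.02, 0, 0, 0]]]}}

```text
clock: 22.65
position: [0.489, 0.3386, 0.2833]
ee_rot: [0.999, 0.052, 0.001, -0.001]
ft_force: [-5.9, -3.4, 14.7]
grip_width: 0.167
```

```bash
python3 go.py 0.488 0.338 0.2834 5.9
```

```text
t 22.85 p [0.489  0.3385 0.2833] yaw 5.9 tilt z [ 0.0019  0.0025 -1.    ] f [-2.92 -2.51  8.01] tq [-0.43   0.647  0.028] w 0.172
shift units [-0.02   0.008 -0.001]
turn units [-0.026 -0.024 -0.   ]
```

The grip is seated on the plate: contact is at 0.2833, as at the pick-up. I release.

Call:
{"fn": "servo_tool", "kwargs": {"motion": [[[0, 0, -0.005, 0, 0, 0], [0, 0, 0, 0, 0, 0], [0, 0, 0, 0, 0, 0], [0, 0, 0, 0, 0, 0], [0, 0, 0, 0, 0, 0], [0, 0, 0, 0, 0, 0], [0, 0, 0, 0, 0, 0], [0, 0, 0, 0, 0, 0]]], "jaw": 0}}

```text
clock: 23.65
position: [0.4888, 0.3385, 0.2832]
ee_rot: [0.999, 0.052, 0.001, -0.001]
ft_force: [0.5, -0.6, -0.2]
grip_width: 0.998
```

```bash
python3 go.py 0.488 0.338 0.36 5.9
```

```text
t 23.85 p [0.4889 0.3385 0.2832] yaw 5.91 tilt z [ 0.0016  0.0022 -1.    ] f [ 0.    0.38 -0.02] tq [-0.048  0.005  0.027] w 0.998
shift units [-0.015  0.005 -1.536]
turn units [-0.023 -0.021  0.001]
```

Call:
{"fn": "servo_tool", "kwargs": {"motion": [[[0, 0, -0.2, 0, 0, 0], [0, 0, -0.4, 0, 0, 0], [0, 0, -0.5, 0, 0, 0], [0, 0, -0.5, 0, 0, 0], [0, 0, -0.5, 0, 0, 0], [0, 0, -0.5, 0, 0, 0]]]}}

```text
clock: 24.45
position: [0.4878, 0.3376, 0.4178]
ee_rot: [0.999, 0.051, -0.001, 0.001]
ft_force: [0.1, 0.6, -0.2]
grip_width: 1.003
```

```bash
python3 go.py 0.42 0.45 0.41 5.9; python3 - <<'E'
from h import *
s=load("scene")
cv2.imwrite("pics/s9.png",cv2.resize(s["color"][60:260,180:380,::-1],None,fx=3,fy=3,interpolation=cv2.INTER_CUBIC))
E
```

```text
t 24.65 p [0.488  0.3377 0.4168] yaw 5.89 tilt z [-1.7e-03 -8.0e-04 -1.0e+00] f [-0.86  0.17 -0.68] tq [-0.054  0.005  0.005] w 0.998
shift units [-1.122 -2.375  0.137]
turn units [ 0.008  0.02  -0.002]
```

View pics/s9.png

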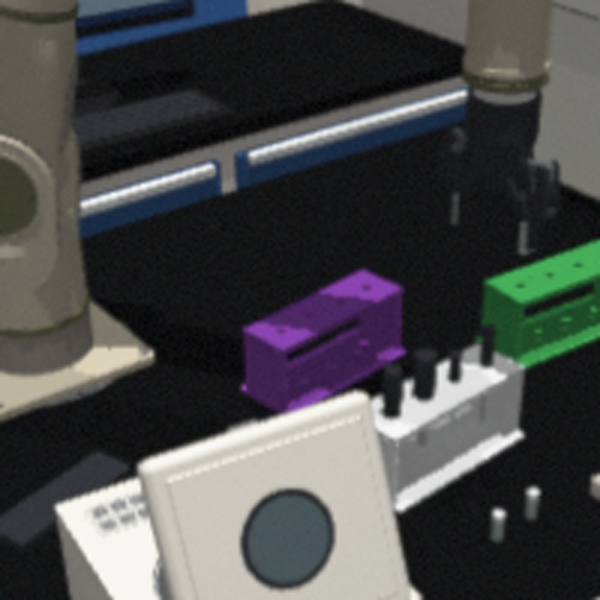

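The pin hangs in the rack at crop (487,345) and the lid is open. I move clear and do a final check in both views.

Call:
{"fn": "servo_tool", "kwargs": {"motion": [[[-0.3, -0.5, 0, 0, 0, 0], [-0.4, -0.8, 0, 0, 0, 0], [-0.4, -0.8, 0, 0, 0, 0], [-0.2, -0.6, 0, 0, 0, 0]]]}}

```text
clock: 25.1
position: [0.4106, 0.4633, 0.412]
ee_rot: [0.999, 0.046, -0.003, 0.004]
ft_force: [-0.3, 0.9, 0.1]
grip_width: 1.0
```

```bash
python3 go.py; python3 - <<'E'
from h import *
s=load("scene");t=load("top")
cv2.imwrite("pics/s10.png",s["color"][:,:,::-1]);cv2.imwrite("pics/t10.png",cv2.resize(t["color"][90:270,170:450,::-1],None,fx=2.8,fy=2.8,interpolation=cv2.INTER_CUBIC))
E
```

```text
t 25.3 p [0.4125 0.4615 0.4118] yaw 5.19 tilt z [-0.0047 -0.0096 -0.9999] f [ 0.13 -0.73  0.18] tq [-0.001 -0.072  0.006] w 1.0
```

View pics/t10.png

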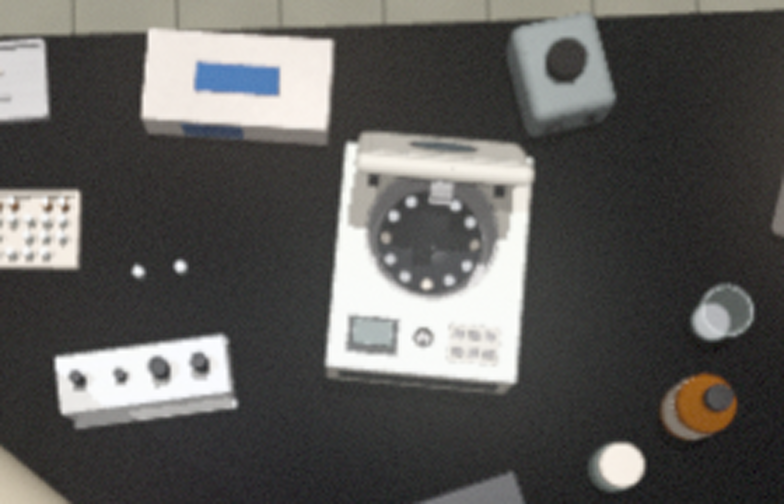

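View pics/s10.png

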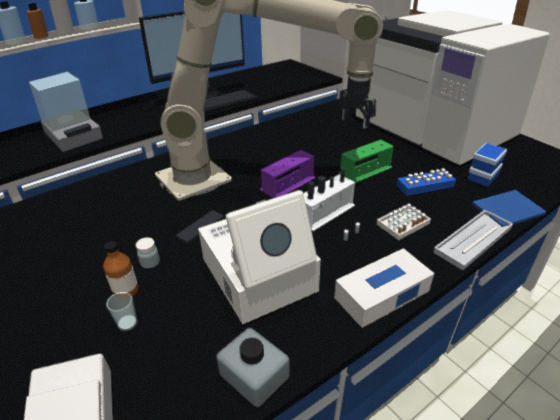

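The lid is fully open with the rotor visible, and all four tools hang in the rack. The bystanders are where they were and the arm is clear, so I hand in.

```bash
python3 -c "
from workcell import order,status
print(order.hand_in(), status.get_obs()['clock'])"
```

```text
the job is handed in; nothing more can be done
the job is handed in; nothing more can be done
```

The centrifuge lid is open and the release pin is back in its own hole in the silver rack. I handed in at about 25 s of the 72 s allowed.

- **Release:** The top picture showed a dark spot in the access hole towards the front, so I tried there first. The pin went through the guide hole without touching the plate. It met the lever at the predicted height and tripped the latch after about 7 mm. The highest readings on the centrifuge were about 8 N downwards and 5 N sideways. Forces were read at the end of each call, so a brief peak in between would not show.
- **Return:** Lowering the pin until the grip sat on the rack plate gave a brief 15 N. After release the force read about zero.
- **Last checks:** The scene and top views show the lid standing right open with the rotor visible, four tools in the rack, the bystanders where they were, and the gripper empty and clear. I judged the lid angle by eye and did not measure it.
- **Disagreement:** The two cameras differed by about 2 mm on the positions of the rack hole and the access hole. This caused no trouble.

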